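Unstack the press tips into their cradles

ROBOT

A 6-joint arm with a two-finger parallel gripper is mounted at the origin on a cart in front of the work surface, level with it; the furniture and walls round the work are solid. World frame = base frame: x ahead of the robot, y to its left, z up, the work surface at z = 0. Lengths are in m, angles in rad, forces in N, time in s.
With the tool pointing down it reaches from about 0.325 to 0.75 m from the base axis. Payload 7.6 kg.
Tool frame: the origin (TCP) lies midway between the tips of the shut fingers; the grasp point (between the pads) lies 19 mm behind it (robot.pinch_z is the distance from the TCP to the grasp point, in m); z points along the fingers, y is the line along which they close (so a half turn about z gives the same grasp; the last joint's range is limited). The gripper opens to 85 mm and grips with 20 to 120 N. Pads are 22 mm wide; open, the fingers measure 114 mm over their backs; the gripper's body (76 mm by 85 mm) begins 54 mm behind the grasp point. The pads swing forward as they close: fully open they stand 13 mm farther back than shut.
Start: joints at [-1.253, 0.052, 1.401, -0, 1.689, -0.07], TCP at [0.199, -0.486, 0.231] pointing down, gripper open.
Joint ranges: [-2.9, 2.9], [-0.91, 2.17], [0.12, 2.37], [-1.06, 4.2], [0.26, 2.73], [-2.93, 2.93]. Speed limits (rad/s): [2.57, 2.57, 3.01, 3.14, 3.14, 3.14].

INTERFACE

Orientations are given as [roll, pitch, yaw] about the fixed x, y, z axes, in that order (R = Rz(yaw) Ry(pitch) Rx(roll)).
In Python, from bench import robot gives the robot as it stands.
- The arm moves only by the shell command python3 -m handwheel 'ROWS' [FORCE]. ROWS is a JSON object of lists of equal length, an entry for each row: "rot": the turn, a rotation vector about the tool's x, y, z in rad, a list of three; "dp": the shift along the tool's x, y, z in mm, a list of three; "fingers": the finger opening in mm, from 0 to 85.4. A call has 1 to 10 rows; each row shifts and turns the commanded pose from where the row before left it, along the tool's axes as they then stand; what a row does not reach is not made up. A row lasts 1/10 s, in which the tool goes at most 50 mm and 8.59 degrees, less where a joint would pass 70% of its speed; a pose out of reach is approached as far as the arm can. A call is refused whole if a number of a shift passes 50 or a number of a turn 0.15, either way. A call with a gripper value outside its range is refused whole. The fingers move at their own pace and stop on an object; FORCE is the grip in N (left out, the last holds). Time passes only in rows, so rows that do not move let the fingers close. It gives the time, the measured TCP pose, the force, the opening and the grip force at its end, in the units of the state.
- robot.sense(): the state, without advancing time (a new reading comes with each control period).
- robot.get_image(name): name is "scene" or "top"; returns a dict with "image" (420x560x3 uint8, red, green, blue), "depth" (420x560 float32, m along the optical axis (not along the pixel's ray), 0 where there is no reading), "fx", "fy", "cx", "cy" (pixels), "k1" (the pictures are not rectified: a ray, as slopes to the right and down, at radius r is drawn at 1 + k1 r^2 times it, then the intrinsics apply), "T" (4x4, takes a point from camera to world coordinates). Camera axes: x right, y up, looking along -z (the intrinsics and any distortion apply to the point x, -y, -z); pixel columns grow to the right and rows downward; lengths in m; the calibration is good to about 2 mm. A picture is of the moment at which its call begins.
- robot.hand_in(): hands the job in; it is judged then, once.
Trained networks look in a picture, given as the dict that the camera call returned (one of the last four; its "shot" number tells which), for a name from the list of things; names that differ only in an ending like _2 or _b are one class to them, and where a whole thing is asked for, a point or a joint stands for the part that bears it (a point fixed in the world has none). Each returns a list of dicts, best first, with "p" (0 to 1); they miss things now and then, are a little off and sometimes report something else, mostly with a low value. They report only what shows in the picture. A call takes as long as a camera call. They do not tell look-alikes from the thing itself.
- robot.find_in(picture, query): "at" ([column, row] in pixels, amid what is visible of it).
- robot.tip_of(picture, query): "at" ([column, row] in pixels: a listed point, or the origin of a listed thing).
The state is a dict: "clock": time; "qpos": joint angles; "joint_velocities": joint speeds; "joint_torque": joint torques, N m; "tcp_pos": TCP position; "tool_rot": TCP orientation; "ft_force": force on the tool from outside, world axes, zero at the start; "wrist_torque": the same for the moment, N m; "width": finger opening in m; "grasp_force": force on a finger pad.
Only numpy, scipy, OpenCV 4.12 (cv2) and the standard library are available. Lean on these libraries where they do the work, as an engineer would, in place of code of your own. Each camera call takes 0.05 s, during which the arm holds its last target. There are 200 camera calls.

TASK

The four press tips of the bonding machine are piled crosswise on the small metal plate. Take the pile apart from the top without tumbling any tip, and lay each tip flat, right way up, in the grey cradle made for its length: the longest tip in the longest cradle, and so on down to the shortest. Leave the brown dropper bottle and the brass weight standing where they are.

Things in the scene. Friction and masses are not known exactly. Their poses are not given: they have to be found in the camera images.
- tip_112: loose press tip: plain steel bar, 112 mm long (y axis) x 14 mm wide x 20 mm high, flat top and bottom, four dark screw bores on top; about 0.1 kg. Origin: centre of its underside, z up. At the start one of the two parallel bottom bars of the pile, 42 mm apart centre to centre, on a fixed dark steel plate 96 x 96 x 6 mm
- tip_92: loose press tip: plain steel bar, 92 mm long (y axis) x 14 mm wide x 20 mm high, flat top and bottom, two dark screw bores on top; about 0.1 kg. Origin: centre of its underside, z up. At the start one of the two parallel bottom bars of the pile, 42 mm apart centre to centre, on a fixed dark steel plate 96 x 96 x 6 mm
- tip_72: loose press tip: stepped steel bar, 72 mm long (y axis) x 12 mm wide, 19 mm high: a foot 14 mm high with a 4 mm thick ridge 5 mm high along its top; 0.06 kg. Origin: centre of its underside, z up. At the start one of the two parallel upper bars of the pile, 42 mm apart centre to centre, lying across both bottom bars, underside 26 mm above the worktop
- tip_58: loose press tip: flat steel bar, the shortest, 58 mm long (y axis) x 10 mm wide x 8 mm high, with two dark screw holes; 0.04 kg. Origin: centre of its underside, z up. At the start one of the two parallel upper bars of the pile, 42 mm apart centre to centre, lying across both bottom bars, underside 26 mm above the worktop
- cradle_112: fixed grey cradle for the 112 mm tip: floor plate 136 mm long (y axis) x 36 mm wide x 4 mm thick, with a U-shaped lip round each end, 6 mm above the floor; pocket 128 x 28 mm inside, walls 4 mm; the lips reach 14 mm along the sides, the long sides' middle is open. Origin: centre of its underside, on the worktop; z up. The four cradles differ in length only: 80, 96, 116, 136 mm
- cradle_92: fixed grey cradle for the 92 mm tip: floor plate 116 mm long (y axis) x 36 mm wide x 4 mm thick, with a U-shaped lip round each end, 6 mm above the floor; pocket 108 x 28 mm inside, walls 4 mm; the lips reach 14 mm along the sides, the long sides' middle is open. Origin: centre of its underside, on the worktop; z up. The four cradles differ in length only: 80, 96, 116, 136 mm
- cradle_72: fixed grey cradle for the 72 mm tip: floor plate 96 mm long (y axis) x 36 mm wide x 4 mm thick, with a U-shaped lip round each end, 6 mm above the floor; pocket 88 x 28 mm inside, walls 4 mm; the lips reach 14 mm along the sides, the long sides' middle is open. Origin: centre of its underside, on the worktop; z up. The four cradles differ in length only: 80, 96, 116, 136 mm
- cradle_58: fixed grey cradle for the 58 mm tip: floor plate 80 mm long (y axis) x 36 mm wide x 4 mm thick, with a U-shaped lip round each end, 6 mm above the floor; pocket 72 x 28 mm inside, walls 4 mm; the lips reach 14 mm along the sides, the long sides' middle is open. Origin: centre of its underside, on the worktop; z up. The four cradles differ in length only: 80, 96, 116, 136 mm
- dropper: bystander: brown dropper bottle with a black rubber top, 30 mm across, 104 mm tall, standing loose. Origin: centre of its underside, z up
- weight: bystander: small brass weight with a knob on top, 26 mm across, 38 mm tall, standing loose near a fixed black alignment stage 130 mm tall, which stands between the pile and most cradles: carry things over it. Origin: centre of its underside, z up
Mind the look-alikes: they are no part of the job. What is shaped like the tip_58 but green is not meant.

How it is judged:
At the end, for the whole second after the job is handed in: Each tip lies in its own cradle: centre within 12 mm of the cradle's centre, underside on the pocket floor (1 to 6.5 mm above the worktop), tilted less than 0.06 rad, its length along the cradle's (within 0.35 rad, either way round), at rest (horizontal distance between tip_112 and cradle_112 below 0.012 m and z of tip_112 in the frame of cradle_112 between 0.001 and 0.0065 m and angle between each of tip_112, tip_92, tip_72, tip_58's own z axis and vertical below 0.06 rad and angle between the y axis of tip_112 and the y axis of cradle_112, either way round below 0.35 rad and linear speed of each of tip_112, tip_92, tip_72, tip_58 below 0.02 m/s and horizontal distance between tip_92 and cradle_92 below 0.012 m and z of tip_92 in the frame of cradle_92 between 0.001 and 0.0065 m and angle between the y axis of tip_92 and the y axis of cradle_92, either way round below 0.35 rad and horizontal distance between tip_72 and cradle_72 below 0.012 m and z of tip_72 in the frame of cradle_72 between 0.001 and 0.0065 m and angle between the y axis of tip_72 and the y axis of cradle_72, either way round below 0.35 rad and horizontal distance between tip_58 and cradle_58 below 0.012 m and z of tip_58 in the frame of cradle_58 between 0.001 and 0.0065 m and angle between the y axis of tip_58 and the y axis of cradle_58, either way round below 0.35 rad); the robot touches nothing.
It fails at once if a tip is tumbled (tilted more than 0.7 rad) (angle between any of tip_112, tip_92, tip_72, tip_58's own z axis and vertical above 0.7 rad).
It fails at once if a bottom tip is taken away (shifted over 30 mm) while an upper tip still lies on the pile (distance of any of tip_112, tip_92 from where it was at the start of the episode above 0.03 m and distance of any of tip_72, tip_58 from where it was at the start of the episode below 0.03 m).
It fails at once if the dropper bottle is displaced by more than 30 mm or knocked over (distance of dropper from where it was at the start of the episode above 0.03 m or angle between dropper's own z axis and vertical above 0.5 rad).
It fails at once if the brass weight is displaced by more than 30 mm or knocked over (distance of weight from where it was at the start of the episode above 0.03 m or angle between weight's own z axis and vertical above 0.5 rad).
It also fails if it takes over 120 s, if anything falls off the work surface, if the arm or the gripper's body presses on something with over 40 N, if the wrist force passes 120 N, or if a joint passes its speed limit or range.

## Working session

There is one attempt and no reset: what is moved stays moved. The work goes in short steps, Python scripts to look and compute and a shell command to move; the robot and the scene stay as the last step left them, time stands still between calls to the robot, and variables do not carry over. Pictures are saved under pics/ and viewed, at most 14 in all, crops included, and the job is handed in when it is done.

```bash
ls; mkdir -p pics; cat > h.py <<'E'
import numpy as np,cv2
from bench import robot
def ray(P,u,v):
    a=np.array([(u-P['cx'])/P['fx'],(v-P['cy'])/P['fy']]);s=a.copy()
    for _ in range(20): s=a/(1+P['k1']*(s@s))
    return s
def world(P,u,v,d):
    s=ray(P,u,v);return (P['T']@np.array([s[0]*d,-s[1]*d,-d,1]))[:3]
def onz(P,u,v,z):
    a=world(P,u,v,0.);b=world(P,u,v,1.);return a+(b-a)*(z-a[2])/(b[2]-a[2])
def px(P,w):
    c=np.linalg.inv(P['T'])@np.append(w,1);s=np.array([c[0],-c[1]])/-c[2];s=s*(1+P['k1']*(s@s))
    return s[0]*P['fx']+P['cx'],s[1]*P['fy']+P['cy']
def at(P,u,v):
    u=int(round(u));v=int(round(v));d=P['depth'][v-1:v+2,u-1:u+2];d=d[d>0];return world(P,u,v,np.median(d)) if len(d) else None
E
python3 - <<'E'
from h import *
np.set_printoptions(precision=4,suppress=True)
for n in('top','scene'):
    P=robot.get_image(n);cv2.imwrite(f'pics/{n}0.png',P['image'][:,:,::-1]);print(n,P['T'],P['fx'],P['k1'])
    for q in ['tip_112','tip_92','tip_72','tip_58','cradle_112','cradle_92','cradle_72','cradle_58','dropper','weight']:
        for r in robot.find_in(P,q)[:3]: print(q,np.round(r['at']),round(r['p'],2),at(P,*r['at']))
print(robot.sense())
E
```

```text
pics
top [[ 0.0055  0.9852 -0.1714  0.3026]
 [-1.      0.0066  0.0056  0.1222]
 [ 0.0066  0.1714  0.9852  1.1459]
 [ 0.      0.      0.      1.    ]] 524.9154438141516 0.05157396676588626
tip_112 [399. 236.] 0.8 [ 0.4391 -0.1379  0.0434]
tip_112 [406. 251.] 0.6 [ 0.4094 -0.1563  0.0235]
tip_112 [389. 178.] 0.5 [ 0.5739 -0.1293  0.0041]
tip_92 [399. 236.] 0.8 [ 0.4391 -0.1379  0.0434]
tip_92 [406. 251.] 0.6 [ 0.4094 -0.1563  0.0235]
tip_92 [389. 178.] 0.5 [ 0.5739 -0.1293  0.0041]
tip_72 [399. 236.] 0.8 [ 0.4391 -0.1379  0.0434]
tip_72 [406. 251.] 0.6 [ 0.4094 -0.1563  0.0235]
tip_72 [389. 178.] 0.5 [ 0.5739 -0.1293  0.0041]
tip_58 [399. 236.] 0.8 [ 0.4391 -0.1379  0.0434]
tip_58 [406. 251.] 0.6 [ 0.4094 -0.1563  0.0235]
tip_58 [389. 178.] 0.5 [ 0.5739 -0.1293  0.0041]
cradle_112 [390. 177.] 0.96 [ 0.5763 -0.1317  0.0035]
cradle_112 [209. 180.] 0.87 [0.5661 0.2714 0.0062]
cradle_112 [130. 211.] 0.86 [0.495  0.4416 0.0066]
cradle_92 [390. 177.] 0.96 [ 0.5763 -0.1317  0.0035]
cradle_92 [209. 180.] 0.87 [0.5661 0.2714 0.0062]
cradle_92 [130. 211.] 0.86 [0.495  0.4416 0.0066]
cradle_72 [3
[... 1736 characters left out ...]
42]
cradle_58 [300. 150.] 0.85 [ 0.5808 -0.1366  0.0031]
cradle_58 [265. 272.] 0.85 [0.4227 0.2773 0.0039]
dropper [237. 318.] 0.83 [0.3829 0.4286 0.0503]
weight [182. 317.] 0.32 [0.4924 0.4539 0.0039]
{'clock': 1.1, 'qpos': array([-1.2533,  0.0522,  1.4007,  0.    ,  1.6886, -0.0703]), 'joint_velocities': array([-0.0006, -0.0013,  0.0018, -0.0004, -0.0003,  0.0005]), 'joint_torque': array([  0.0023, -38.154 , -36.0306,   0.    ,   0.0002,   0.    ]), 'tcp_pos': array([ 0.1986, -0.486 ,  0.2313]), 'tool_rot': array([ 3.1415, -0.    ,  0.3878]), 'ft_force': array([ 0.0857, -0.6491, -0.0386]), 'wrist_torque': array([ 0.001 , -0.0344, -0.0529]), 'grasp_force': 0.0, 'width': 0.08550783404007942}
```

View pics/top0.png

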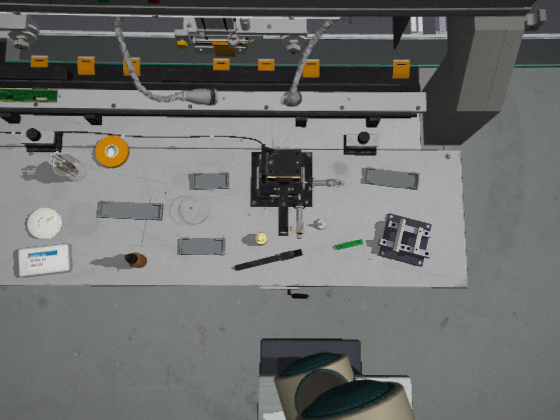

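```bash
python3 - <<'E'
import cv2
a=cv2.imread('pics/top0.png')[195:295,350:450];b=cv2.imread('pics/scene0.png')[110:210,290:390]
cv2.imwrite('pics/c0.png',cv2.resize(cv2.hconcat([a,b]),(800,400),interpolation=cv2.INTER_CUBIC))
E
```

```text
(no output)
```

View pics/c0.png

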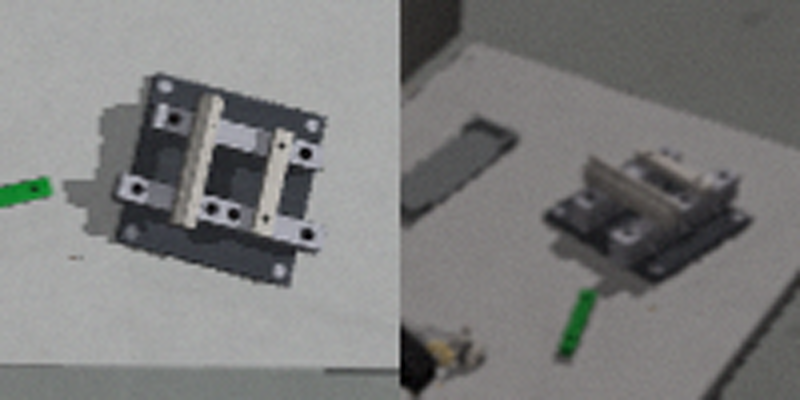

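View pics/scene0.png

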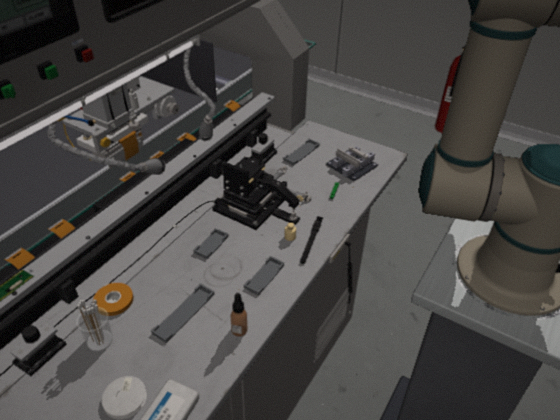

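Pile at top px (407,238), with these tips:
- Ridge bar tip_72: (402,219)-(396,251).
- Flat holed bar tip_58: (421,228)-(416,253).
- Four-bore front bar: tip_112.
- Two-bore rear bar: tip_92.

The green bar at (348,244) and the black pen at (267,260) are look-alikes and not meant.

Cradles by drawn length: (130,211)=112, (390,178)=92, (201,246)=72, (209,180)=58. Brass weight at (261,239), dropper at (137,257).

```bash
cat >> h.py <<'E'
def ortho(P,c,z,half=0.09,res=0.0005):
    # 1 px = res; columns = -y , rows = -x (as in the top view)
    n=int(2*half/res);I=P['image'];g=np.arange(n)
    X=c[0]+half-g*res;Y=c[1]+half-g*res
    YY,XX=np.meshgrid(Y,X);W=np.stack([XX,YY,0*XX+z,0*XX+1],-1)@np.linalg.inv(P['T']).T
    s=np.stack([W[...,0],-W[...,1]],-1)/-W[...,2:3];s=s*(1+P['k1']*(s**2).sum(-1,keepdims=True))
    return cv2.remap(I,(s[...,0]*P['fx']+P['cx']).astype(np.float32),(s[...,1]*P['fy']+P['cy']).astype(np.float32),cv2.INTER_CUBIC)[:,:,::-1]
def cloud(P):
    H,W=P['depth'].shape;u,v=np.meshgrid(np.arange(W),np.arange(H));a=np.stack([(u-P['cx'])/P['fx'],(v-P['cy'])/P['fy']],-1);s=a.copy()
    for _ in range(10): s=a/(1+P['k1']*(s**2).sum(-1,keepdims=True))
    d=P['depth'];C=np.stack([s[...,0]*d,-s[...,1]*d,-d,1+0*d],-1)@P['T'].T
    C=C[...,:3];C[d<=0]=np.nan;return C
E
python3 - <<'E'
from h import *
np.set_printoptions(precision=4,suppress=True)
for n in('top','scene'):
    P=robot.get_image(n);C=cloud(P)
    for name,c in dict(c112=(.495,.4416),c92=(.578,-.135),c72=(.4227,.2773),c58=(.57,.271)).items():
        o=ortho(P,c,.006);g=cv2.cvtColor(o,cv2.COLOR_BGR2GRAY)
        t=cv2.cvtColor(o,cv2.COLOR_BGR2GRAY);th,m=cv2.threshold(cv2.GaussianBlur(t,(5,5),0),0,255,cv2.THRESH_BINARY_INV+cv2.THRESH_OTSU)
        k,L,st,ce=cv2.connectedComponentsWithStats(cv2.morphologyEx(m,cv2.MORPH_OPEN,np.ones((9,9))))
        i=L[180-10:190,170:190].max(); mm=(L==i).astype(np.uint8)
        r=cv2.minAreaRect(cv2.findContours(mm,0,2)[0][0]);b=cv2.boxPoints(r)*.0005
        e=b[1]-b[0];f=b[2]-b[1];l=e if np.hypot(*e)>np.hypot(*f) else f
        print(n,name,th,'ctr',c[0]+.09-r[0][1]*.0005,c[1]+.09-r[0][0]*.0005,'size',np.array(r[1])/2,'axis angle from x',np.degrees(np.arctan2(-l[0],-l[1]))%180)
    near=(abs(C[...,0]-.437)<.08)&(abs(C[...,1]+.15)<.08)
    z=C[...,2]
    print('weight/dropper', at(P,261,239) if n=='top' else at(P,291,231))
    m=(near&(z>.029)).astype(np.uint8)
    k,L,st,ce=cv2.connectedComponentsWithStats(m,connectivity=8)
    for i in range(1,k):
        if st[i,4]<15: continue
        p=C[L==i];q=p[:,:2]-p[:,:2].mean(0);w,V=np.linalg.eigh(np.cov(q.T));s=q@V[:,1]
        print(n,'upper',st[i],p.mean(0),'L',np.ptp(s),'mid',p[:,:2].mean(0)+V[:,1]*(s.max()+s.min())/2,'ang',np.degrees(np.arctan2(V[1,1],V[0,1]))%180,np.percentile(p[:,2],[5,50,95]))
    st=C[(abs(C[...,0]-.56)<.1)&(abs(C[...,1]-.1)<.1)];print('stage zmax',np.nanmax(st[:,2]))
    if n=='top':
        cv2.imwrite('pics/pile.png',np.hstack([cv2.resize(ortho(P,(.437,-.15),h,.06),(400,400),interpolation=cv2.INTER_CUBIC) for h in(.026,.034)]))
E
```

```text
top c112 135.0 ctr 0.49639360046386716 0.442905908203125 size [145.3682  39.5662] axis angle from x 87.83892
top c92 127.0 ctr 0.5733514709472656 -0.1296914291381836 size [127.7958  39.6155] axis angle from x 83.35473
top c72 135.0 ctr 0.4187433959960938 0.285089924621582 size [104.6023  38.5886] axis angle from x 89.658966
top c58 135.0 ctr 0.5644600677490234 0.2728661193847656 size [39.7842 91.4839] axis angle from x 92.36626
weight/dropper [0.4313 0.1535 0.0385]
top upper [387 218  24  35 268] [ 0.4407 -0.1376  0.04  ] L 0.0720160704233406 mid [ 0.4419 -0.138 ] ang 162.40094687380082 [0.0295 0.0412 0.048 ]
top upper [410 227  21  28 169] [ 0.4318 -0.1804  0.0351] L 0.057668832318195834 mid [ 0.4309 -0.1801] ang 159.7345017463242 [0.0297 0.0354 0.0391]
stage zmax 0.13526791804192073
scene c112 96.0 ctr 0.49674240112304685 0.4476276641845703 size [148.0818  42.1855] axis angle from x 87.72077
scene c92 92.0 ctr 0.5726762542724608 -0.12534146118164063 size [133.3616  43.2165] axis angle from x 83.39517
scene c72 100.0 ctr 0.418614291381836 0.28979359893798823 size [109.9903  40.8137] axis angle from x 89.59934
scene c58 97.0 ctr 0.5641408691406249 0.2769833068847656 size [42.4293 96.6761] axis angle from x 91.56937
weight/dropper [0.4295 0.1638 0.0248]
scene upper [349 146  20  13  75] [ 0.4305 -0.1752  0.032 ] L 0.0590389557662057 mid [ 0.4318 -0.1755] ang 164.66423440700348 [0.0293 0.032  0.0351]
scene upper [335 148  26  18 179] [ 0.4417 -0.1315  0.0377] L 0.07517813983108945 mid [ 0.444 -0.132] ang 167.47905191516134 [0.0299 0.038  0.045 ]
stage zmax 0.13103705057467863
```

View pics/pile.png

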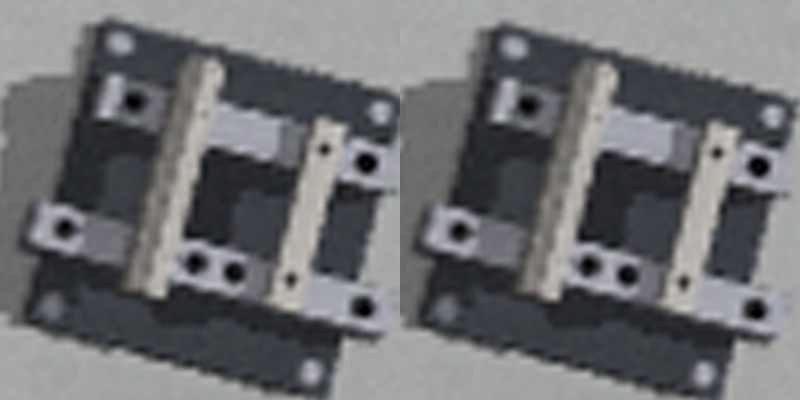

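The pile is consistent: the bottom bars come out 41.8 mm apart, and the uppers' long axis is -14.3° from x. The cradle boxes are widened by shadow, so I'll check those in an ortho mosaic.

```bash
python3 - <<'E'
from h import *
P=robot.get_image('top')
t=[]
for c in [(.496,.440),(.575,-.132),(.419,.283),(.565,.271)]:
    o=ortho(P,c,.010,.08,.0004); t.append(cv2.convertScaleAbs(o[50:350],alpha=1.6,beta=-60))
cv2.imwrite('pics/cr.png',np.vstack([np.hstack(t[:2]),np.hstack(t[2:])]))
E
```

```text
(no output)
```

View pics/cr.png

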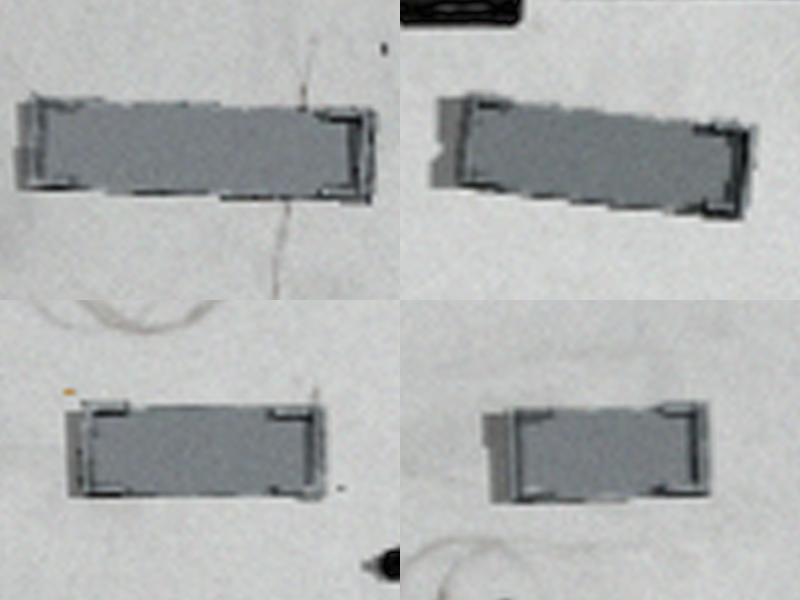

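Cradle centres from the lip outlines, with lengths matching 136/116/96/80:
- c112: (.4964, .438), axis 87.8°
- c92: (.572, -.134), axis 83.8°
- c72: (.419, .281), axis 89.6°
- c58: (.564, .267), axis 91.8°

The scene camera's y runs about 4.5 mm higher than the top camera's. The first pinch will settle which is right.

```bash
cat > d.py <<'E'
import sys
from h import *
x,y,z,yaw=map(float,sys.argv[1:5]);s=robot.sense();p=s['tcp_pos'];w=s['tool_rot'][2]
dy=(yaw-w+np.pi)%(2*np.pi)-np.pi;d=np.array([x,y,z])-p;c,n=np.cos(yaw),np.sin(yaw)
f=lambda c,n:np.round(1000*np.array([d[0]*c+d[1]*n,d[0]*n-d[1]*c,-d[2]]),1)
print('tool z turn',round(-dy,3),'dp after turn mm',f(c,n),'dp before turn',f(np.cos(w),np.sin(w)),p.round(4),s['tool_rot'].round(3),'w',round(s['width'],4),'F',s['ft_force'].round(1),round(s['clock'],1))
E
python3 d.py .4325 -.178 .10 -.25
```

```text
tool z turn 0.638 dp after turn mm [ 150.4 -356.3  131.3] dp before turn [ 333.  -196.7  131.3] [ 0.1986 -0.486   0.2313] [ 3.141 -0.     0.388] w 0.0853 F [ 0.1  0.4 -0. ] 1.2
```

```bash
python3 -m handwheel '{"rot":[[0,0,0],[0,0,0],[0,0,0],[0,0,0],[0,0,0],[0,0,0],[0,0,0],[0,0,0],[0,0,0],[0,0,0]],"dp":[[33,-20,8],[33,-20,8],[33,-20,8],[33,-20,8],[33,-20,8],[33,-20,8],[33,-20,8],[33,-20,8],[33,-20,8],[33,-20,8]],"fingers":[26,26,26,26,26,26,26,26,26,26]}' 30
python3 -m handwheel '{"rot":[[0,0,0.128],[0,0,0.128],[0,0,0.128],[0,0,0.128],[0,0,0.126],[0,0,0],[0,0,0]],"dp":[[0,0,0],[0,0,0],[0,0,0],[0,0,0],[0,0,0],[0,0,0],[0,0,0]],"fingers":[26,26,26,26,26,26,26]}'
python3 d.py .4325 -.178 .026 -.25
```

```text
clock: 2.25
tcp_pos: [0.4292, -0.1747, 0.1512]
tool_rot: [3.141, -0.0, 0.388]
ft_force: [0.4, -0.8, 0.3]
width: 0.0258
grasp_force: 0.0
clock: 2.95
tcp_pos: [0.4284, -0.1761, 0.1514]
tool_rot: [3.142, -0.0, -0.247]
ft_force: [0.3, -0.5, -0.3]
width: 0.026
grasp_force: 0.0
tool z turn 0.003 dp after turn mm [  4.4   0.8 125.4] dp before turn [  4.4   0.9 125.4] [ 0.4284 -0.1761  0.1514] [ 3.142 -0.    -0.247] w 0.026 F [ 0.3 -0.5 -0.3] 3.0
```

```bash
python3 -m handwheel '{"rot":[[0,0,0.003],[0,0,0],[0,0,0],[0,0,0],[0,0,0],[0,0,0],[0,0,0]],"dp":[[4.4,0.8,25],[0,0,25],[0,0,25],[0,0,20],[0,0,10],[0,0,0],[0,0,0]],"fingers":[26,26,26,26,26,26,26]}'
python3 - <<'E'
from h import *
P=robot.get_image('scene');a=P['image'][100:210,280:400];cv2.imwrite('pics/s1.png',cv2.resize(a,(720,600),interpolation=cv2.INTER_CUBIC)[:,:,::-1])
E
```

```text
clock: 3.65
tcp_pos: [0.433, -0.1782, 0.0472]
tool_rot: [3.141, -0.001, -0.252]
ft_force: [-0.2, 0.6, 0.7]
width: 0.0258
grasp_force: 0.0
```

View pics/s1.png

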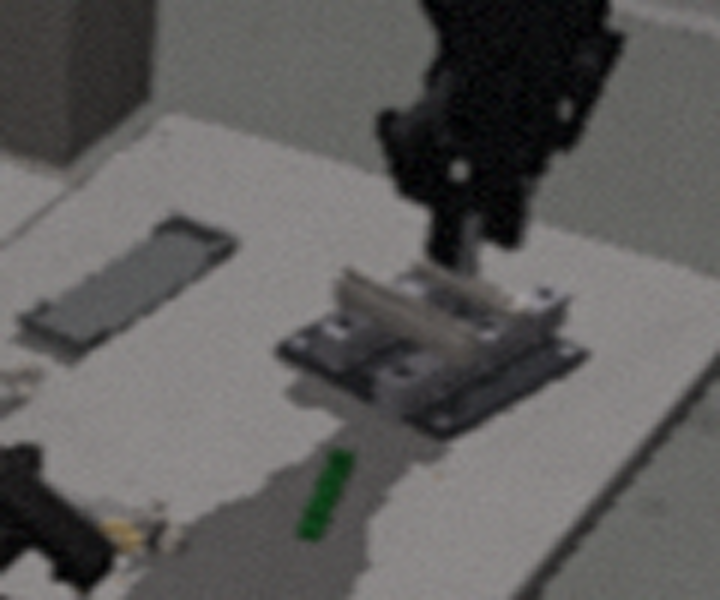

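The open fingers straddle tip_58 (crop px ~(470,265)) and are clear of the ridge bar. I'll descend and close.

```bash
python3 -m handwheel '{"rot":[[0,0,0],[0,0,0],[0,0,0],[0,0,0]],"dp":[[0,0,11],[0,0,11],[0,0,0],[0,0,0]],"fingers":[26,26,26,26]}'
python3 -m handwheel '{"rot":[[0,0,0],[0,0,0],[0,0,0],[0,0,0],[0,0,0],[0,0,0]],"dp":[[0,0,0],[0,0,0],[0,0,0],[0,0,0],[0,0,0],[0,0,0]],"fingers":[0,0,0,0,0,0]}' 30
```

```text
clock: 4.1
tcp_pos: [0.4322, -0.1778, 0.0238]
tool_rot: [-3.141, 0.001, -0.253]
ft_force: [0.5, 0.4, -0.2]
width: 0.0263
grasp_force: 0.0
clock: 4.7
tcp_pos: [0.4327, -0.1781, 0.0247]
tool_rot: [3.141, -0.001, -0.253]
ft_force: [-0.0, 0.9, 2.8]
width: 0.009
grasp_force: 30.9
```

```bash
python3 -m handwheel '{"rot":[[0,0,0],[0,0,0],[0,0,0],[0,0,0],[0,0,0],[0,0,0],[0,0,0],[0,0,0],[0,0,0]],"dp":[[0,0,-10],[0,0,-20],[0,0,-30],[0,0,-30],[0,0,-30],[0,0,-30],[0,0,-25],[0,0,-20],[0,0,0]],"fingers":[0,0,0,0,0,0,0,0,0]}'
python3 d.py .564 .269 .22 1.602
python3 - <<'E'
from h import *
P=robot.get_image('scene');a=P['image'][30:210,260:440];cv2.imwrite('pics/s2.png',cv2.resize(a,(600,600),interpolation=cv2.INTER_CUBIC)[:,:,::-1])
E
```

```text
clock: 5.6
tcp_pos: [0.4334, -0.1784, 0.2227]
tool_rot: [3.14, -0.006, -0.253]
ft_force: [-0.6, 0.0, 0.4]
width: 0.0088
grasp_force: 30.6
tool z turn -1.855 dp after turn mm [443.1 144.5   2.7] dp before turn [  14.4 -465.8    2.7] [ 0.4334 -0.1784  0.2227] [ 3.14  -0.006 -0.253] w 0.0088 F [-0.6  0.   0.4] 5.6
```

View pics/s2.png

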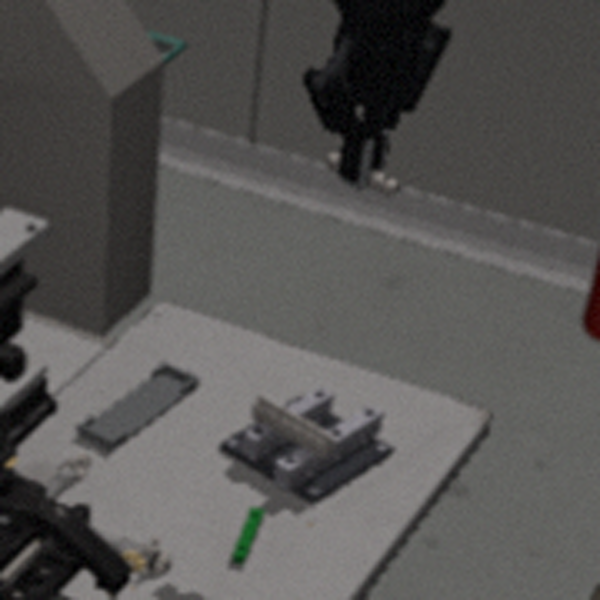

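tip_58 is held level (crop px (365,178)) and the rest of the pile is undisturbed. I'll carry it over.

```bash
python3 -m handwheel '{"rot":[[0,0,0],[0,0,0],[0,0,0],[0,0,0],[0,0,0],[0,0,0],[0,0,0],[0,0,0],[0,0,0],[0,0,0]],"dp":[[1,-20,0],[1,-40,0],[1,-45,0],[2,-45,0],[2,-45,0],[2,-45,0],[2,-45,0],[1,-45,0],[1,-45,0],[1,-45,0]],"fingers":[0,0,0,0,0,0,0,0,0,0]}'
python3 -m handwheel '{"rot":[[0,0,-0.14],[0,0,-0.14],[0,0,-0.14],[0,0,-0.14],[0,0,-0.14],[0,0,-0.14],[0,0,-0.14],[0,0,-0.14],[0,0,-0.14],[0,0,-0.14]],"dp":[[0,0,0],[0,0,0],[0,0,0],[0,0,0],[0,0,0],[0,0,0],[0,0,0],[0,0,0],[0,0,0],[0,0,0]],"fingers":[0,0,0,0,0,0,0,0,0,0]}'
python3 -m handwheel '{"rot":[[0,0,-0.13],[0,0,-0.13],[0,0,-0.13],[0,0,-0.065],[0,0,0],[0,0,0]],"dp":[[0,0,0],[0,0,0],[0,0,0],[0,0,0],[0,0,0],[0,0,0]],"fingers":[0,0,0,0,0,0]}'
python3 d.py .564 .269 .005 1.602
```

```text
clock: 6.65
tcp_pos: [0.5508, 0.2268, 0.2171]
tool_rot: [3.14, 0.003, -0.253]
ft_force: [0.5, -0.3, -0.8]
width: 0.0089
grasp_force: 30.6
clock: 7.65
tcp_pos: [0.5506, 0.2249, 0.217]
tool_rot: [-3.139, 0.002, 1.153]
ft_force: [0.3, -0.1, -0.5]
width: 0.0089
grasp_force: 30.6
clock: 8.25
tcp_pos: [0.5508, 0.225, 0.2179]
tool_rot: [-3.14, 0.001, 1.6]
ft_force: [-0.0, -0.0, -0.4]
width: 0.0086
grasp_force: 30.6
tool z turn -0.002 dp after turn mm [ 43.6  14.5 212.9] dp before turn [ 43.6  14.5 212.9] [0.5508 0.225  0.2179] [-3.14e+00  1.00e-03  1.60e+00] w 0.0086 F [-0.  -0.  -0.4] 8.2
```

```bash
python3 -m handwheel '{"rot":[[0,0,0],[0,0,0],[0,0,0],[0,0,0],[0,0,0],[0,0,0],[0,0,0],[0,0,0],[0,0,0]],"dp":[[22,7,0],[22,7.5,10],[0,0,30],[0,0,30],[0,0,30],[0,0,30],[0,0,30],[0,0,20],[0,0,0]],"fingers":[0,0,0,0,0,0,0,0,0]}'
python3 d.py .564 .269 .0045 1.602
```

```text
clock: 9.15
tcp_pos: [0.5619, 0.2685, 0.0348]
tool_rot: [-3.134, 0.003, 1.6]
ft_force: [0.2, -0.5, -1.2]
width: 0.0093
grasp_force: 30.6
tool z turn -0.002 dp after turn mm [ 0.4  2.1 30.3] dp before turn [ 0.4  2.1 30.3] [0.5619 0.2685 0.0348] [-3.134e+00  3.000e-03  1.600e+00] w 0.0093 F [ 0.2 -0.5 -1.2] 9.2
```

```bash
python3 -m handwheel '{"rot":[[0,0,0],[0,0,0],[0,0,0],[0,0,0],[0,0,0]],"dp":[[0.4,2,10],[0,0,10],[0,0,6],[0,0,3],[0,0,0]],"fingers":[0,0,0,0,0]}'
python3 d.py .564 .269 .0045 1.602
```

```text
clock: 9.65
tcp_pos: [0.5662, 0.27, 0.01]
tool_rot: [-3.141, 0.0, 1.602]
ft_force: [-0.2, -0.3, -1.1]
width: 0.0088
grasp_force: 30.6
tool z turn -0.0 dp after turn mm [-0.9 -2.3  5.5] dp before turn [-0.9 -2.3  5.5] [0.5662 0.27   0.01  ] [-3.141  0.     1.602] w 0.0088 F [-0.2 -0.3 -1.1] 9.7
```

```bash
python3 -m handwheel '{"rot":[[0,0,0],[0,0,0],[0,0,0],[0,0,0]],"dp":[[0,-1,2],[0,0,2],[0,0,0],[0,0,0]],"fingers":[0,0,0,0]}'
python3 -m handwheel '{"rot":[[0,0,0]],"dp":[[0,0,0]],"fingers":[0]}'
python3 -m handwheel '{"rot":[[0,0,0]],"dp":[[0,0,0]],"fingers":[0]}'
```

```text
clock: 10.05
tcp_pos: [0.5654, 0.27, 0.0064]
tool_rot: [3.141, 0.0, 1.602]
ft_force: [-0.4, 0.0, -1.3]
width: 0.0092
grasp_force: 30.6
clock: 10.15
tcp_pos: [0.5655, 0.27, 0.0064]
tool_rot: [3.141, 0.0, 1.602]
ft_force: [0.2, -0.3, -1.4]
width: 0.0094
grasp_force: 30.6
clock: 10.25
tcp_pos: [0.5654, 0.27, 0.0064]
tool_rot: [3.141, 0.0, 1.602]
ft_force: [-0.2, -0.0, -0.7]
width: 0.0088
grasp_force: 30.6
```

```bash
python3 -m handwheel '{"rot":[[0,0,0],[0,0,0],[0,0,0],[0,0,0],[0,0,0]],"dp":[[0,0,1],[0,0,1],[0,0,0],[0,0,0],[0,0,0]],"fingers":[0,0,0,0,0]}'
python3 -m handwheel '{"rot":[[0,0,0],[0,0,0],[0,0,0],[0,0,0]],"dp":[[0,0,0.7],[0,0,0],[0,0,0],[0,0,0]],"fingers":[0,0,0,0]}'
```

```text
clock: 10.75
tcp_pos: [0.5655, 0.27, 0.0045]
tool_rot: [3.141, 0.0, 1.602]
ft_force: [-0.4, -0.9, 2.5]
width: 0.0089
grasp_force: 32.0
clock: 11.15
tcp_pos: [0.5655, 0.27, 0.0044]
tool_rot: [3.141, 0.0, 1.602]
ft_force: [-3.3, -1.1, 7.4]
width: 0.0091
grasp_force: 34.5
```

```bash
python3 -m handwheel '{"rot":[[0,0,0],[0,0,0],[0,0,0],[0,0,0],[0,0,0],[0,0,0],[0,0,0],[0,0,0],[0,0,0],[0,0,0]],"dp":[[0,0,0],[0,0,0],[0,0,0],[0,0,-10],[0,0,-30],[0,0,-40],[0,0,-45],[0,0,-45],[0,0,-45],[0,0,0]],"fingers":[26,26,26,26,26,26,26,26,26,26]}'
python3 d.py .4429 -.1373 .215 -.25
```

```text
clock: 12.15
tcp_pos: [0.5672, 0.2709, 0.2276]
tool_rot: [3.129, -0.005, 1.602]
ft_force: [-0.5, -0.5, 0.7]
width: 0.0261
grasp_force: 0.0
tool z turn 1.852 dp after turn mm [-19.5 426.3  12.6] dp before turn [-404.1 -137.    12.6] [0.5672 0.2709 0.2276] [ 3.129 -0.005  1.602] w 0.0261 F [-0.5 -0.5  0.7] 12.2
```

```bash
python3 -m handwheel '{"rot":[[0,0,0],[0,0,0],[0,0,0],[0,0,0],[0,0,0],[0,0,0],[0,0,0],[0,0,0],[0,0,0],[0,0,0]],"dp":[[-40,-13,0],[-40,-14,0],[-40,-14,0],[-40,-14,0],[-40,-14,0],[-40,-14,0],[-41,-14,0],[-41,-14,0],[-41,-14,0],[-41,-12,0]],"fingers":[26,26,26,26,26,26,26,26,26,26]}'
python3 -m handwheel '{"rot":[[0,0,0.14],[0,0,0.14],[0,0,0.14],[0,0,0.14],[0,0,0.14],[0,0,0.14],[0,0,0.14],[0,0,0.14],[0,0,0.14],[0,0,0.14]],"dp":[[0,0,0],[0,0,0],[0,0,0],[0,0,0],[0,0,0],[0,0,0],[0,0,0],[0,0,0],[0,0,0],[0,0,0]],"fingers":[26,26,26,26,26,26,26,26,26,26]}'
python3 -m handwheel '{"rot":[[0,0,0.13],[0,0,0.13],[0,0,0.13],[0,0,0.062],[0,0,0],[0,0,0],[0,0,0]],"dp":[[0,0,0],[0,0,0],[0,0,0],[0,0,0],[0,0,0],[0,0,0],[0,0,0]],"fingers":[26,26,26,26,26,26,26]}'
python3 d.py .4429 -.1373 .029 -.25
python3 - <<'E'
from h import *
t=[]
for n in('top','scene'):
    P=robot.get_image(n);t.append(cv2.convertScaleAbs(ortho(P,(.565,.269),.010,.06,.0003),alpha=1.5 ,beta=-30))
cv2.imwrite('pics/p1.png',np.hstack(t))
E
```

```text
clock: 13.15
tcp_pos: [0.4397, -0.1393, 0.2184]
tool_rot: [-3.141, -0.0, 1.602]
ft_force: [0.0, -0.4, 0.8]
width: 0.026
grasp_force: 0.0
clock: 14.15
tcp_pos: [0.4405, -0.1378, 0.2182]
tool_rot: [-3.141, 0.001, 0.196]
ft_force: [0.4, -0.6, 0.0]
width: 0.0259
grasp_force: 0.0
clock: 14.85
tcp_pos: [0.4408, -0.1379, 0.2185]
tool_rot: [-3.142, 0.0, -0.249]
ft_force: [0.0, 0.4, -0.1]
width: 0.0261
grasp_force: 0.0
tool z turn 0.001 dp after turn mm [  1.8  -1.1 189.5] dp before turn [  1.8  -1.1 189.5] [ 0.4408 -0.1379  0.2185] [-3.142  0.    -0.249] w 0.0261 F [ 0.   0.4 -0.1] 14.8
```

View pics/p1.png

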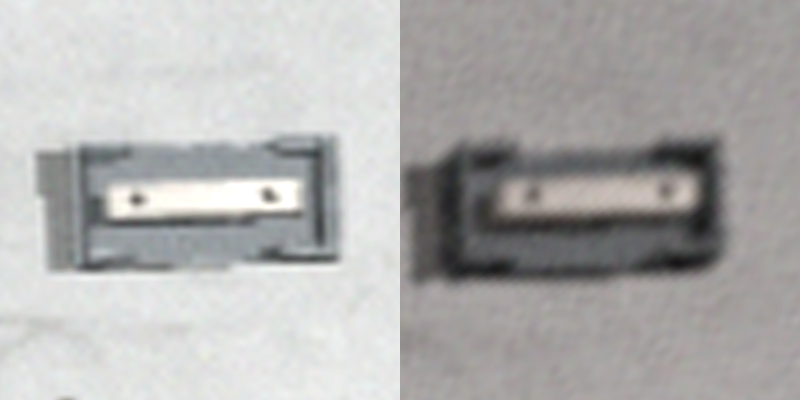

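tip_58 lies central in its cradle, about 1.5 mm off; bar at crop px (204,198), cradle centre (206,203). Averaging the two cameras is therefore accurate. Next is tip_72.

```bash
python3 -m handwheel '{"rot":[[0,0,0],[0,0,0],[0,0,0],[0,0,0],[0,0,0],[0,0,0],[0,0,0],[0,0,0],[0,0,0]],"dp":[[1.8,-1,20],[0,0,35],[0,0,35],[0,0,35],[0,0,25],[0,0,15],[0,0,0],[0,0,0],[0,0,0]],"fingers":[26,26,26,26,26,26,26,26,26]}'
python3 d.py .4429 -.1373 .0255 -.25
```

```text
clock: 15.85
tcp_pos: [0.4437, -0.1378, 0.055]
tool_rot: [3.141, -0.002, -0.25]
ft_force: [0.4, -0.2, -1.1]
width: 0.0259
grasp_force: 0.0
tool z turn -0.0 dp after turn mm [-0.9 -0.3 29.5] dp before turn [-0.9 -0.3 29.5] [ 0.4437 -0.1378  0.055 ] [ 3.141e+00 -2.000e-03 -2.500e-01] w 0.0259 F [ 0.4 -0.2 -1.1] 15.8
```

```bash
python3 -m handwheel '{"rot":[[0,0,0],[0,0,0],[0,0,0],[0,0,0],[0,0,0],[0,0,0]],"dp":[[-0.5,0,8],[0,0,8],[0,0,8],[0,0,5.5],[0,0,0],[0,0,0]],"fingers":[26,26,26,26,26,26]}'
python3 -m handwheel '{"rot":[[0,0,0],[0,0,0],[0,0,0],[0,0,0],[0,0,0],[0,0,0]],"dp":[[0,0,0],[0,0,0],[0,0,0],[0,0,0],[0,0,0],[0,0,0]],"fingers":[0,0,0,0,0,0]}' 30
python3 -m handwheel '{"rot":[[0,0,0],[0,0,0],[0,0,0],[0,0,0],[0,0,0],[0,0,0],[0,0,0],[0,0,0],[0,0,0],[0,0,0]],"dp":[[0,0,-10],[0,0,-20],[0,0,-30],[0,0,-30],[0,0,-30],[0,0,-30],[0,0,-25],[0,0,-20],[0,0,0],[0,0,0]],"fingers":[0,0,0,0,0,0,0,0,0,0]}'
python3 d.py .4188 .2834 .22 1.564
```

```text
clock: 16.45
tcp_pos: [0.4424, -0.1374, 0.024]
tool_rot: [3.142, 0.0, -0.25]
ft_force: [1.2, -0.1, -0.1]
width: 0.026
grasp_force: 0.0
clock: 17.05
tcp_pos: [0.4428, -0.1375, 0.0245]
tool_rot: [3.141, -0.001, -0.25]
ft_force: [0.4, 0.0, 3.8]
width: 0.0113
grasp_force: 33.1
clock: 18.05
tcp_pos: [0.4422, -0.1373, 0.2185]
tool_rot: [-3.142, 0.0, -0.25]
ft_force: [-0.8, -0.1, -0.5]
width: 0.0113
grasp_force: 32.6
tool z turn -1.814 dp after turn mm [420.5 -26.3  -1.5] dp before turn [-126.9 -401.8   -1.5] [ 0.4422 -0.1373  0.2185] [-3.142  0.    -0.25 ] w 0.0113 F [-0.8 -0.1 -0.5] 18.1
```

```bash
python3 -m handwheel '{"rot":[[0,0,0],[0,0,0],[0,0,0],[0,0,0],[0,0,0],[0,0,0],[0,0,0],[0,0,0],[0,0,0],[0,0,0]],"dp":[[-8,-25,0],[-13,-42,0],[-14,-43,0],[-14,-43,0],[-14,-43,0],[-14,-43,0],[-14,-43,0],[-14,-43,0],[-12,-42,0],[-10,-35,0]],"fingers":[0,0,0,0,0,0,0,0,0,0]}'
python3 -m handwheel '{"rot":[[0,0,-0.14],[0,0,-0.14],[0,0,-0.14],[0,0,-0.14],[0,0,-0.14],[0,0,-0.14],[0,0,-0.14],[0,0,-0.14],[0,0,-0.14],[0,0,-0.14]],"dp":[[0,0,0],[0,0,0],[0,0,0],[0,0,0],[0,0,0],[0,0,0],[0,0,0],[0,0,0],[0,0,0],[0,0,0]],"fingers":[0,0,0,0,0,0,0,0,0,0]}'
python3 -m handwheel '{"rot":[[0,0,-0.13],[0,0,-0.13],[0,0,-0.13],[0,0,-0.024],[0,0,0],[0,0,0],[0,0,0]],"dp":[[0,0,0],[0,0,0],[0,0,0],[0,0,0],[0,0,0],[0,0,0],[0,0,0]],"fingers":[0,0,0,0,0,0,0]}'
python3 d.py .4188 .2834 .012 1.564
```

```text
clock: 19.05
tcp_pos: [0.4177, 0.2854, 0.2169]
tool_rot: [3.139, 0.002, -0.249]
ft_force: [0.8, -0.8, 0.5]
width: 0.0109
grasp_force: 32.6
clock: 20.05
tcp_pos: [0.4183, 0.2831, 0.2169]
tool_rot: [-3.139, 0.003, 1.156]
ft_force: [0.2, -1.3, 0.1]
width: 0.011
grasp_force: 32.6
clock: 20.75
tcp_pos: [0.4189, 0.2835, 0.2187]
tool_rot: [-3.141, 0.0, 1.562]
ft_force: [0.6, 0.2, -0.1]
width: 0.0113
grasp_force: 32.6
tool z turn -0.002 dp after turn mm [-1.000e-01 -1.000e-01  2.067e+02] dp before turn [-1.000e-01 -1.000e-01  2.067e+02] [0.4189 0.2835 0.2187] [-3.141  0.     1.562] w 0.0113 F [ 0.6  0.2 -0.1] 20.8
```

Last time contact came at TCP z≈.0045 with a grasp height of .0247, so I expect about the same here.

```bash
python3 -m handwheel '{"rot":[[0,0,0],[0,0,0],[0,0,0],[0,0,0],[0,0,0],[0,0,0],[0,0,0],[0,0,0],[0,0,0],[0,0,0]],"dp":[[0,0,20],[0,0,35],[0,0,40],[0,0,40],[0,0,35],[0,0,20],[0,0,12],[0,0,6],[0,0,0],[0,0,0]],"fingers":[0,0,0,0,0,0,0,0,0,0]}'
python3 -m handwheel '{"rot":[[0,0,0],[0,0,0],[0,0,0],[0,0,0],[0,0,0],[0,0,0]],"dp":[[0,0,2],[0,0,1],[0,0,0.7],[0,0,0],[0,0,0],[0,0,0]],"fingers":[0,0,0,0,0,0]}'
```

```text
clock: 21.75
tcp_pos: [0.4197, 0.284, 0.0123]
tool_rot: [3.14, -0.001, 1.564]
ft_force: [0.2, -0.3, 0.0]
width: 0.0107
grasp_force: 32.6
clock: 22.35
tcp_pos: [0.419, 0.2835, 0.0074]
tool_rot: [3.141, 0.0, 1.564]
ft_force: [1.0, 0.1, -0.8]
width: 0.0104
grasp_force: 32.6
```

```bash
python3 -m handwheel '{"rot":[[0,0,0],[0,0,0],[0,0,0],[0,0,0],[0,0,0],[0,0,0]],"dp":[[0,0,1],[0,0,1],[0,0,0.8],[0,0,0],[0,0,0],[0,0,0]],"fingers":[0,0,0,0,0,0]}'
python3 -m handwheel '{"rot":[[0,0,0],[0,0,0],[0,0,0],[0,0,0]],"dp":[[0,0,0.5],[0,0,0],[0,0,0],[0,0,0]],"fingers":[0,0,0,0]}'
```

```text
clock: 22.95
tcp_pos: [0.4189, 0.2835, 0.0045]
tool_rot: [3.142, 0.0, 1.564]
ft_force: [-0.2, 0.2, -0.5]
width: 0.0112
grasp_force: 32.7
clock: 23.35
tcp_pos: [0.419, 0.2835, 0.0044]
tool_rot: [3.142, 0.0, 1.564]
ft_force: [-3.5, -2.4, 5.6]
width: 0.0108
grasp_force: 36.1
```

```bash
python3 -m handwheel '{"rot":[[0,0,0],[0,0,0],[0,0,0],[0,0,0],[0,0,0],[0,0,0],[0,0,0],[0,0,0],[0,0,0],[0,0,0]],"dp":[[0,0,0],[0,0,0],[0,0,0],[0,0,-10],[0,0,-30],[0,0,-40],[0,0,-45],[0,0,-45],[0,0,-40],[0,0,0]],"fingers":[26,26,26,26,26,26,26,26,26,26]}'
python3 d.py .4573 -.1628 .215 1.321
```

```text
clock: 24.35
tcp_pos: [0.4209, 0.2847, 0.2218]
tool_rot: [3.131, -0.006, 1.564]
ft_force: [1.1, -0.1, 0.0]
width: 0.0259
grasp_force: 0.0
tool z turn 0.243 dp after turn mm [-424.6  145.9    6.8] dp before turn [-447.2   39.5    6.8] [0.4209 0.2847 0.2218] [ 3.131 -0.006  1.564] w 0.0259 F [ 1.1 -0.1  0. ] 24.4
```

```bash
python3 -m handwheel '{"rot":[[0,0,0],[0,0,0],[0,0,0],[0,0,0],[0,0,0],[0,0,0],[0,0,0],[0,0,0],[0,0,0],[0,0,0]],"dp":[[-43,4,0],[-45,4,0],[-45,4,0],[-45,4,0],[-45,4,0],[-45,4,0],[-45,4,0],[-45,4,0],[-45,4,0],[-44,3.5,0]],"fingers":[26,26,26,26,26,26,26,26,26,26]}'
python3 -m handwheel '{"rot":[[0,0,0.122],[0,0,0.121],[0,0,0],[0,0,0],[0,0,0]],"dp":[[0,0,0],[0,0,0],[0,0,0],[0,0,0],[0,0,0]],"fingers":[28,28,28,28,28]}'
python3 d.py .4573 -.1628 .009 1.321
python3 - <<'E'
from h import *
P=robot.get_image('top');Q=robot.get_image('scene')
a=cv2.convertScaleAbs(ortho(P,(.419,.283),.010,.06,.0003),alpha=1.5 ,beta=-30)
b=cv2.resize(Q['image'][100:200,300:400],(400,400),interpolation=cv2.INTER_CUBIC)[:,:,::-1]
cv2.imwrite('pics/p2.png',np.hstack([a,b]))
E
```

```text
clock: 25.35
tcp_pos: [0.4549, -0.1656, 0.2141]
tool_rot: [3.141, 0.0, 1.564]
ft_force: [0.8, 0.2, -1.0]
width: 0.0259
grasp_force: 0.0
clock: 25.85
tcp_pos: [0.4553, -0.1634, 0.2141]
tool_rot: [3.142, 0.0, 1.324]
ft_force: [0.5, 0.2, 0.4]
width: 0.028
grasp_force: 0.0
tool z turn 0.003 dp after turn mm [  1.1   1.8 205.1] dp before turn [  1.1   1.8 205.1] [ 0.4553 -0.1634  0.2141] [3.142 0.    1.324] w 0.028 F [0.5 0.2 0.4] 25.9
```

View pics/p2.png

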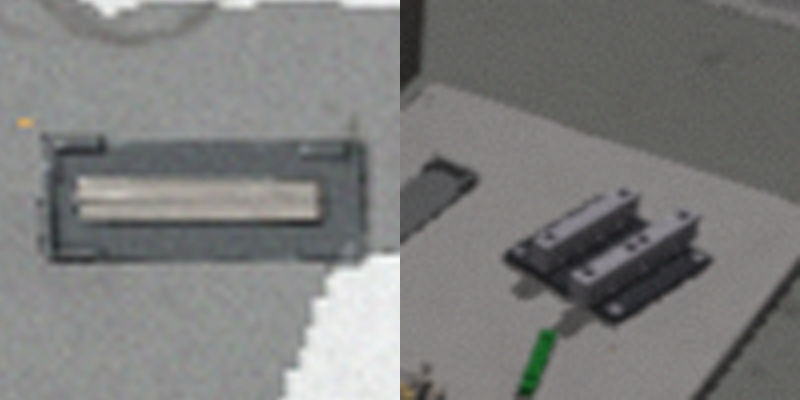

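tip_72 is placed 2 mm off centre. The two bottom bars are undisturbed: rear with two bores (tip_92) at crop px (585,225), front with four bores (tip_112) at (635,260). Next is tip_92.

```bash
python3 -m handwheel '{"rot":[[0,0,0.003],[0,0,0],[0,0,0],[0,0,0],[0,0,0],[0,0,0],[0,0,0],[0,0,0],[0,0,0]],"dp":[[1,1.8,20],[0,0,35],[0,0,40],[0,0,40],[0,0,25],[0,0,10],[0,0,0],[0,0,0],[0,0,0]],"fingers":[28,28,28,28,28,28,28,28,28]}'
python3 d.py .4573 -.1628 .010 1.321
```

```text
clock: 26.85
tcp_pos: [0.4585, -0.1637, 0.046]
tool_rot: [3.138, 0.001, 1.318]
ft_force: [-0.8, -0.1, -0.0]
width: 0.028
grasp_force: 0.0
tool z turn -0.003 dp after turn mm [ 0.6 -1.4 36. ] dp before turn [ 0.6 -1.4 36. ] [ 0.4585 -0.1637  0.046 ] [3.138e+00 1.000e-03 1.318e+00] w 0.028 F [-0.8 -0.1 -0. ] 26.9
```

```bash
python3 -m handwheel '{"rot":[[0,0,0],[0,0,0],[0,0,0],[0,0,0],[0,0,0],[0,0,0],[0,0,0]],"dp":[[0.6,-0.5,8],[0,0,8],[0,0,8],[0,0,5],[0,0,3],[0,0,0],[0,0,0]],"fingers":[28,28,28,28,28,28,28]}'
python3 d.py .4573 -.1628 .010 1.321
```

```text
clock: 27.55
tcp_pos: [0.4571, -0.1626, 0.0122]
tool_rot: [3.141, 0.0, 1.318]
ft_force: [-0.0, -0.4, 0.4]
width: 0.0276
grasp_force: 0.0
tool z turn -0.003 dp after turn mm [-0.2  0.2  2.2] dp before turn [-0.2  0.2  2.2] [ 0.4571 -0.1626  0.0122] [3.141 0.    1.318] w 0.0276 F [-0.  -0.4  0.4] 27.6
```

```bash
python3 -m handwheel '{"rot":[[0,0,0],[0,0,0],[0,0,0],[0,0,0],[0,0,0],[0,0,0],[0,0,0],[0,0,0]],"dp":[[0,0,1.5],[0,0,0],[0,0,0],[0,0,0],[0,0,0],[0,0,0],[0,0,0],[0,0,0]],"fingers":[28,0,0,0,0,0,0,0]}' 40
python3 -m handwheel '{"rot":[[0,0,0],[0,0,0],[0,0,0],[0,0,0],[0,0,0],[0,0,0],[0,0,0]],"dp":[[0,0,-8],[0,0,-15],[0,0,-25],[0,0,-25],[0,0,-20],[0,0,0],[0,0,0]],"fingers":[0,0,0,0,0,0,0]}'
python3 d.py .572 -.1322 .1 1.463
```

```text
clock: 28.35
tcp_pos: [0.4571, -0.1626, 0.0108]
tool_rot: [3.141, 0.0, 1.318]
ft_force: [-0.3, -0.6, 4.0]
width: 0.0129
grasp_force: 40.9
clock: 29.05
tcp_pos: [0.4567, -0.1624, 0.1031]
tool_rot: [-3.141, 0.0, 1.318]
ft_force: [0.5, -0.2, -1.1]
width: 0.013
grasp_force: 40.4
tool z turn -0.145 dp after turn mm [ 42.4 111.4   3.1] dp before turn [ 58.1 104.1   3.1] [ 0.4567 -0.1624  0.1031] [-3.141  0.     1.318] w 0.013 F [ 0.5 -0.2 -1.1] 29.1
```

```bash
python3 -m handwheel '{"rot":[[0,0,-0.145],[0,0,0],[0,0,0],[0,0,0],[0,0,0],[0,0,0],[0,0,0]],"dp":[[0,0,0],[14,35,0],[14,38,0],[14,38,0],[0,0,0],[0,0,0],[0,0,0]],"fingers":[0,0,0,0,0,0,0]}'
python3 d.py .572 -.1322 .018 1.463
```

```text
clock: 29.75
tcp_pos: [0.5707, -0.1328, 0.1024]
tool_rot: [-3.139, -0.0, 1.463]
ft_force: [1.3, -0.1, -0.8]
width: 0.0129
grasp_force: 40.5
tool z turn -0.0 dp after turn mm [ 0.7  1.2 84.4] dp before turn [ 0.7  1.2 84.4] [ 0.5707 -0.1328  0.1024] [-3.139 -0.     1.463] w 0.0129 F [ 1.3 -0.1 -0.8] 29.8
```

```bash
python3 -m handwheel '{"rot":[[0,0,0],[0,0,0],[0,0,0],[0,0,0],[0,0,0],[0,0,0],[0,0,0]],"dp":[[0.7,0.8,20],[0,0,30],[0,0,20],[0,0,12],[0,0,6],[0,0,0],[0,0,0]],"fingers":[0,0,0,0,0,0,0]}'
python3 -m handwheel '{"rot":[[0,0,0],[0,0,0],[0,0,0],[0,0,0],[0,0,0]],"dp":[[0,0,1],[0,0,1],[0,0,0],[0,0,0],[0,0,0]],"fingers":[0,0,0,0,0]}'
```

```text
clock: 30.45
tcp_pos: [0.5733, -0.1324, 0.0169]
tool_rot: [3.14, 0.0, 1.463]
ft_force: [-0.2, -0.6, 0.1]
width: 0.0129
grasp_force: 40.5
clock: 30.95
tcp_pos: [0.5728, -0.1321, 0.0137]
tool_rot: [3.141, 0.0, 1.463]
ft_force: [0.0, -0.9, -1.4]
width: 0.0132
grasp_force: 40.5
```

```bash
python3 -m handwheel '{"rot":[[0,0,0],[0,0,0],[0,0,0],[0,0,0],[0,0,0],[0,0,0]],"dp":[[0,0,1.5],[0,0,1.5],[0,0,1],[0,0,0.5],[0,0,0],[0,0,0]],"fingers":[0,0,0,0,0,0]}'
python3 -m handwheel '{"rot":[[0,0,0],[0,0,0],[0,0,0],[0,0,0]],"dp":[[0,0,0.5],[0,0,0],[0,0,0],[0,0,0]],"fingers":[0,0,0,0]}'
```

```text
clock: 31.55
tcp_pos: [0.5728, -0.1321, 0.0091]
tool_rot: [3.142, 0.0, 1.463]
ft_force: [-0.5, -0.3, -1.0]
width: 0.013
grasp_force: 40.5
clock: 31.95
tcp_pos: [0.5729, -0.1322, 0.0089]
tool_rot: [3.141, 0.0, 1.463]
ft_force: [-1.7, -0.2, 1.9]
width: 0.0127
grasp_force: 40.8
```

Contact at the expected height. I'll release, rise and go back to tip_112.

```bash
python3 -m handwheel '{"rot":[[0,0,0],[0,0,0],[0,0,0],[0,0,0],[0,0,0],[0,0,0],[0,0,0],[0,0,0],[0,0,0]],"dp":[[0,0,0],[0,0,0],[0,0,0],[0,0,-10],[0,0,-30],[0,0,-40],[0,0,-30],[0,0,0],[0,0,0]],"fingers":[28,28,28,28,28,28,28,28,28]}'
python3 d.py .4169 -.152 .1 1.321
```

```text
clock: 32.85
tcp_pos: [0.5731, -0.1322, 0.1199]
tool_rot: [3.139, 0.0, 1.463]
ft_force: [-0.1, 0.7, -1.3]
width: 0.0282
grasp_force: 0.0
tool z turn 0.142 dp after turn mm [ -57.8 -146.5   19.9] dp before turn [ -36.5 -153.2   19.9] [ 0.5731 -0.1322  0.1199] [3.139 0.    1.463] w 0.0282 F [-0.1  0.7 -1.3] 32.9
```

```bash
python3 -m handwheel '{"rot":[[0,0,0.142],[0,0,0],[0,0,0],[0,0,0],[0,0,0],[0,0,0],[0,0,0],[0,0,0]],"dp":[[0,0,0],[-14,-35,0],[-14,-37,0],[-15,-37,0],[-15,-37,0],[0,0,20],[0,0,0],[0,0,0]],"fingers":[28,28,28,28,28,28,28,28]}'
python3 d.py .4169 -.152 .0108 1.321
python3 - <<'E'
from h import *
P=robot.get_image('top');Q=robot.get_image('scene')
a=cv2.convertScaleAbs(ortho(P,(.572,-.134),.020,.07,.00035),alpha=1.5 ,beta=-30)
b=cv2.resize(Q['image'][90:190,280:380],(400,400),interpolation=cv2.INTER_CUBIC)[:,:,::-1]
cv2.imwrite('pics/p3.png',np.hstack([a,b]))
E
```

```text
clock: 33.65
tcp_pos: [0.4166, -0.1519, 0.098]
tool_rot: [-3.14, -0.0, 1.321]
ft_force: [0.1, -0.2, 0.4]
width: 0.0284
grasp_force: 0.0
tool z turn -0.0 dp after turn mm [-0.   0.3 87.2] dp before turn [-0.   0.3 87.2] [ 0.4166 -0.1519  0.098 ] [-3.14  -0.     1.321] w 0.0284 F [ 0.1 -0.2  0.4] 33.6
```

View pics/p3.png

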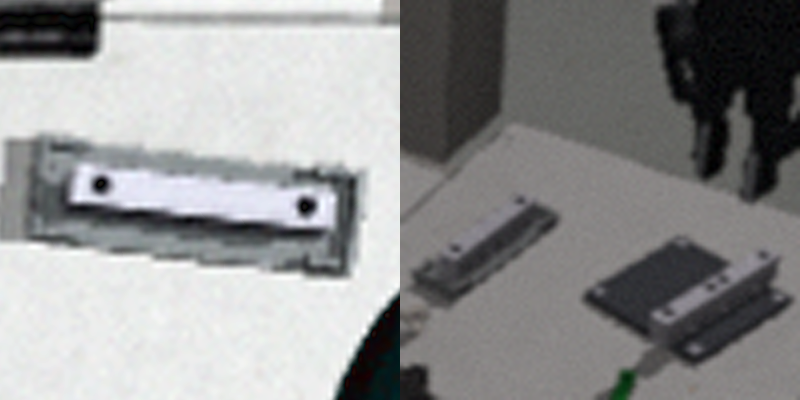

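tip_92 lies properly in its cradle; the small offset is parallax. Now tip_112.

```bash
python3 -m handwheel '{"rot":[[0,0,0],[0,0,0],[0,0,0],[0,0,0],[0,0,0],[0,0,0],[0,0,0],[0,0,0]],"dp":[[0,0,20],[0,0,25],[0,0,20],[0,0,12],[0,0,6],[0,0,3],[0,0,0],[0,0,0]],"fingers":[28,28,28,28,28,28,28,28]}'
python3 -m handwheel '{"rot":[[0,0,0],[0,0,0],[0,0,0],[0,0,0],[0,0,0],[0,0,0],[0,0,0]],"dp":[[0,0,0],[0,0,0],[0,0,0],[0,0,0],[0,0,0],[0,0,0],[0,0,0]],"fingers":[28,0,0,0,0,0,0]}' 40
```

```text
clock: 34.55
tcp_pos: [0.4175, -0.1525, 0.0135]
tool_rot: [3.14, 0.0, 1.321]
ft_force: [0.5, 0.7, -0.7]
width: 0.028
grasp_force: 0.0
clock: 35.25
tcp_pos: [0.4174, -0.1524, 0.0133]
tool_rot: [3.14, 0.0, 1.321]
ft_force: [-1.1, 1.1, 6.2]
width: 0.0127
grasp_force: 40.5
```

```bash
python3 -m handwheel '{"rot":[[0,0,0],[0,0,0],[0,0,0],[0,0,0],[0,0,0],[0,0,0],[0,0,0],[0,0,0],[0,0,0]],"dp":[[0,0,-8],[0,0,-20],[0,0,-35],[0,0,-40],[0,0,-40],[0,0,-40],[0,0,-25],[0,0,0],[0,0,0]],"fingers":[0,0,0,0,0,0,0,0,0]}'
python3 d.py .4964 .440 .22 1.532
```

```text
clock: 36.15
tcp_pos: [0.4167, -0.1521, 0.22]
tool_rot: [-3.141, -0.0, 1.321]
ft_force: [0.1, -0.5, -2.0]
width: 0.0128
grasp_force: 39.7
tool z turn -0.211 dp after turn mm [594.7  56.7   0. ] dp before turn [593.4 -69.3   0. ] [ 0.4167 -0.1521  0.22  ] [-3.141 -0.     1.321] w 0.0128 F [ 0.1 -0.5 -2. ] 36.1
```

```bash
python3 -m handwheel '{"rot":[[0,0,-0.105],[0,0,-0.106],[0,0,0],[0,0,0],[0,0,0],[0,0,0],[0,0,0],[0,0,0],[0,0,0],[0,0,0]],"dp":[[0,0,0],[0,0,0],[25,2,0],[40,4,0],[45,4,0],[45,4,0],[45,4,0],[45,4,0],[45,4,0],[45,4,0]],"fingers":[0,0,0,0,0,0,0,0,0,0]}'
python3 -m handwheel '{"rot":[[0,0,0],[0,0,0],[0,0,0],[0,0,0],[0,0,0],[0,0,0],[0,0,0],[0,0,0],[0,0,0],[0,0,0]],"dp":[[45,4,0],[45,4,0],[45,4,0],[45,4,0],[40,5,0],[25,4,0],[15,1,0],[0,0,0],[0,0,0],[0,0,0]],"fingers":[0,0,0,0,0,0,0,0,0,0]}'
python3 d.py .4964 .440 .02 1.532
```

```text
clock: 37.15
tcp_pos: [0.4589, 0.1831, 0.2181]
tool_rot: [-3.138, 0.002, 1.532]
ft_force: [0.5, -1.0, -1.4]
width: 0.013
grasp_force: 39.7
clock: 38.15
tcp_pos: [0.4961, 0.4391, 0.2198]
tool_rot: [-3.141, 0.001, 1.531]
ft_force: [-1.0, 0.7, -1.1]
width: 0.0126
grasp_force: 39.7
tool z turn -0.001 dp after turn mm [  0.9   0.3 199.8] dp before turn [  0.9   0.3 199.8] [0.4961 0.4391 0.2198] [-3.141e+00  1.000e-03  1.531e+00] w 0.0126 F [-1.   0.7 -1.1] 38.1
```

```bash
python3 -m handwheel '{"rot":[[0,0,0],[0,0,0],[0,0,0],[0,0,0],[0,0,0],[0,0,0],[0,0,0],[0,0,0],[0,0,0],[0,0,0]],"dp":[[0.9,0.3,20],[0,0,35],[0,0,40],[0,0,40],[0,0,35],[0,0,18],[0,0,10],[0,0,4],[0,0,0],[0,0,0]],"fingers":[0,0,0,0,0,0,0,0,0,0]}'
python3 -m handwheel '{"rot":[[0,0,0],[0,0,0],[0,0,0],[0,0,0],[0,0,0]],"dp":[[0,0,1],[0,0,1],[0,0,0],[0,0,0],[0,0,0]],"fingers":[0,0,0,0,0]}'
```

```text
clock: 39.15
tcp_pos: [0.4972, 0.4415, 0.0204]
tool_rot: [3.139, -0.002, 1.532]
ft_force: [-0.5, -0.4, -0.9]
width: 0.0126
grasp_force: 39.7
clock: 39.65
tcp_pos: [0.4964, 0.4411, 0.0166]
tool_rot: [3.142, 0.0, 1.532]
ft_force: [-0.7, -0.4, -1.5]
width: 0.0128
grasp_force: 39.7
```

```bash
python3 -m handwheel '{"rot":[[0,0,0],[0,0,0],[0,0,0],[0,0,0],[0,0,0],[0,0,0]],"dp":[[0,0,1.5],[0,0,1.5],[0,0,1],[0,0,0.7],[0,0,0],[0,0,0]],"fingers":[0,0,0,0,0,0]}'
python3 -m handwheel '{"rot":[[0,0,0],[0,0,0],[0,0,0],[0,0,0]],"dp":[[0,0,0.6],[0,0,0],[0,0,0],[0,0,0]],"fingers":[0,0,0,0]}'
```

```text
clock: 40.25
tcp_pos: [0.4964, 0.4411, 0.0119]
tool_rot: [3.142, 0.0, 1.532]
ft_force: [0.5, 0.1, -0.5]
width: 0.0128
grasp_force: 39.7
clock: 40.65
tcp_pos: [0.4965, 0.4411, 0.0113]
tool_rot: [3.141, -0.0, 1.532]
ft_force: [0.1, -0.0, -1.1]
width: 0.0129
grasp_force: 39.8
```

Within about 1 mm of the floor. One more small step, then release, rise and back off for a look.

```bash
python3 -m handwheel '{"rot":[[0,0,0],[0,0,0],[0,0,0],[0,0,0]],"dp":[[0,0,0.6],[0,0,0],[0,0,0],[0,0,0]],"fingers":[0,0,0,0]}'
python3 -m handwheel '{"rot":[[0,0,0],[0,0,0],[0,0,0],[0,0,0],[0,0,0],[0,0,0],[0,0,0],[0,0,0],[0,0,0],[0,0,0]],"dp":[[0,0,0],[0,0,0],[0,0,0],[0,0,-10],[0,0,-30],[0,0,-40],[0,0,-45],[0,0,-45],[0,0,-40],[0,0,0]],"fingers":[28,28,28,28,28,28,28,28,28,28]}'
python3 -m handwheel '{"rot":[[0,0,0],[0,0,0],[0,0,0],[0,0,0],[0,0,0],[0,0,0],[0,0,0],[0,0,0],[0,0,0],[0,0,0]],"dp":[[-40,0,0],[-45,0,0],[-45,0,0],[-45,0,0],[-45,0,0],[-45,0,0],[-45,0,0],[-45,0,0],[-40,0,0],[0,0,0]],"fingers":[28,28,28,28,28,28,28,28,28,28]}'
python3 - <<'E'
from h import *
P=robot.get_image('top');Q=robot.get_image('scene')
a=cv2.convertScaleAbs(ortho(P,(.496,.438),.016,.08,.0004),alpha=1.5 ,beta=-30)
b=cv2.resize(Q['image'][200:400,130:330],(400,400),interpolation=cv2.INTER_CUBIC)[:,:,::-1]
cv2.imwrite('pics/p4.png',np.hstack([a,b]))
E
```

```text
clock: 41.05
tcp_pos: [0.4965, 0.4411, 0.0113]
tool_rot: [3.141, -0.0, 1.532]
ft_force: [-3.1, -1.8, 5.2]
width: 0.013
grasp_force: 40.5
clock: 42.05
tcp_pos: [0.4981, 0.4424, 0.2302]
tool_rot: [3.131, -0.009, 1.532]
ft_force: [0.5, 0.3, 1.1]
width: 0.0281
grasp_force: 0.0
clock: 43.05
tcp_pos: [0.4808, 0.0425, 0.2211]
tool_rot: [3.141, 0.001, 1.527]
ft_force: [-0.2, 0.8, 0.5]
width: 0.0279
grasp_force: 0.0
```

View pics/p4.png

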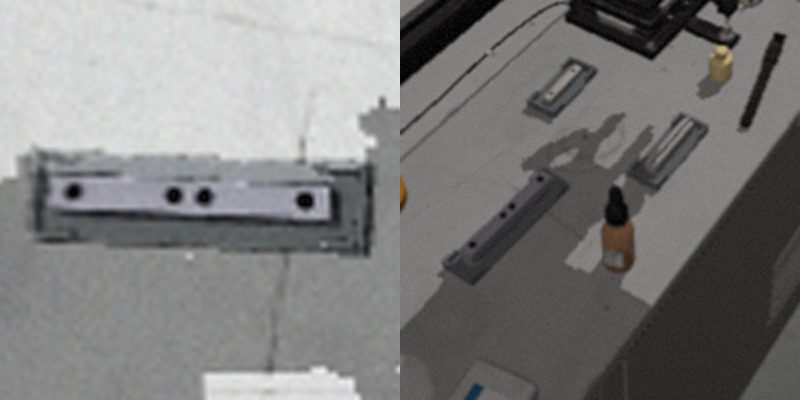

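tip_112 lies flat in the longest cradle; after parallax it is within about 2 mm of centre. tip_58 and tip_72 are in place, and the dropper and brass weight still stand. Handing in.

```bash
python3 -c "
from bench import robot
print(robot.hand_in())"
```

```text
the job is handed in; nothing more can be done
None
```

All four tips lie flat, right way up, each in the cradle for its length (within about 2 mm of centre by the camera checks), with the dropper bottle and brass weight still standing; the job was handed in at about 43 s and returned no verdict.

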